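# Sort the full and the empty contact-tip tin on the welding bench

### The arm

A 6-joint arm with a two-finger parallel gripper is mounted at the origin on the work surface. World frame = base frame: x ahead of the robot, y to its left, z up, the work surface at z = 0. Lengths are in mm, angles in rad, forces in N, time in s.
With the tool pointing down it reaches from about 350 to 875 mm from the base axis. Payload 4.2 kg.
Tool frame: the origin (TCP) lies at the very end of the fingers, on their centre line; the grasp point (between the pads) lies 19 mm behind it; z points along the fingers, y is the line along which they close (so a half turn about z gives the same grasp; the last joint's range is limited). The gripper opens to 85 mm and grips with 20 to 120 N. Pads are 22 mm wide; open, the fingers measure 114 mm over their backs; the gripper's body (76 mm by 85 mm) begins 54 mm behind the grasp point. The pads swing forward as they close: fully open they stand 13 mm farther back than shut.
Start: joints at [-0.945, 0.385, 0.008, 0, -1.194, -0.259], TCP at [224.158, -583.397, 231.312] pointing down, gripper open.
Joint ranges: [-3.14, 3.14], [-1.21, 2.06], [-1.07, 1.41], [-3.16, 2.05], [-2.99, -0.16], [-3.1, 3.1]. Speed limits (rad/s): [2.79, 2.79, 3.14, 3.14, 3.14, 3.14].

### API

Orientations are given as a unit quaternion [x, y, z, w].
In Python, from bench import arm gives the robot as it stands.
- The arm moves only by the tool servo_tool, never from a script. Its argument "rows" is a list that holds one entry, the list of rows, each a list of 7 numbers: the finger opening in mm, from 0 to 85.4, then the shift along the tool's x, y, z in mm, then the turn, a rotation vector about the tool's x, y, z in rad. A call has 1 to 10 rows; each row is the pose to reach, as a shift and turn from the pose commanded when the call began, along the tool's axes at that moment; what a row does not reach only later rows make up. A row lasts 1/8 s, in which the tool goes at most 62.5 mm and 10.7 degrees, less where a joint would pass 70% of its speed; a pose out of reach is approached as far as the arm can. A call with a gripper value outside its range is refused whole. The fingers move at their own pace and stop on an object; the grip force is fixed at half the most. Time passes only in rows, so rows that repeat a pose let the fingers close. It gives the time, the measured TCP pose, the force, the opening and the grip force at its end, in the units of the state.
- arm.read_state(): the state, without advancing time (a new reading comes with each control period).
- arm.get_image(name): name is "scene" or "side" or "wrist"; returns the picture (384x512x3 uint8, red, green, blue); there is no depth.
- arm.camera_params(name): a dict with "intrinsics" (3x3 intrinsics, pixels), "D" ([k1, k2, p1, p2, k3] as OpenCV has them; the pictures are not rectified), "R" (3x3) and "t" (3): a world point X has camera coordinates R X + t. Camera axes: x right, y down, z forward; pixel columns grow to the right and rows downward; lengths in mm; the calibration is good to about 2 mm. A picture is of the moment at which its call begins: read the wrist's pose just before it. camera_params takes no time and is no camera call; for the wrist camera it gives the pose at the moment of the call.
- arm.job_done(): hands the job in; it is judged then, once.
The state is a dict: "clock": time; "joints": joint angles; "joint_vel": joint speeds; "joint_efforts": joint torques, N m; "position": TCP position; "ee_rot": TCP orientation; "contact_force": force on the tool from outside, world axes, zero at the start; "wrist_torque": the same for the moment, N m; "gripper_width": finger opening in mm; "grasp_force": force on a finger pad.
Only numpy, scipy, OpenCV 4.12 (cv2) and the standard library are available. Lean on these libraries where they do the work, as an engineer would, in place of code of your own. Each camera call takes 0.05 s, during which the arm holds its last target. There are 200 camera calls.

### The job

Two look-alike sealed round tins stand on the welding bench: one is full of contact tips, the other is empty, and only the weight you feel on lifting tells which. Set the full tin down in the rectangular tray and the empty tin in the round tray, both standing upright on the tray's floor, without slamming or dropping them.

Things in the scene. Friction and masses are not known exactly. Their poses are not given: they have to be found in the camera images.
- tin_1_mid (a point): Centre (half-way up, 30 mm above its base) of the tin that starts nearer to the robot: sealed upright cylinder, 54 mm in diameter, 60 mm high, bare aluminium with a steel lid and a blank paper band. z axis up along the tin. Full or empty at random; the other tin is the opposite. A full tin weighs 0.45 to 0.55 kg in all (4.4 to 5.4 N), an empty one 0.11 kg (1.1 N). Its contents fit closely and hardly shift; grip forces of 30 to 60 N do it no harm.
- tin_2_mid (a point): Centre (half-way up, 30 mm above its base) of the tin that starts farther from the robot: looks exactly like the other tin, same sizes, same possible weights.
- square_tray: Rectangular shallow open bare-metal tray for the full tin, fixed to the bench: 166 mm (its x axis) by 146 mm (its y axis) by 12 mm high outside, walls and floor 3 mm thick. Origin at the centre of its underside, on the bench; the floor's upper face is 3 mm above it. It may lie left or right of the tins.
- round_tray: Round shallow open bare-metal tray for the empty tin, fixed to the bench: 156 mm in diameter at the rim, 148 mm at the foot, 12 mm high, wall and floor 3 mm thick. Origin at the centre of its underside, on the bench; the floor's upper face is 3 mm above it. It lies on the side opposite to the rectangular tray.
Things that resemble listed ones, but are neither listed nor needed, are in the scene too. What is shaped like the part that bears tin_1_mid but purple is not meant.

How it is judged (in metres and radians):
At the end, for the whole second after the job is handed in: One tin stands in each tray, on its floor (tin centre below 40 mm over the bench, within 70 mm sideways of the tray's centre) and upright within 7 degrees, at rest; the load on the rectangular tray is over 2.5 N (the full tin) and the load on the round tray is 0.6 to 2.5 N (the empty tin) (((horizontal distance between tin_1_mid and square_tray below 0.07 m and horizontal distance between tin_2_mid and round_tray below 0.07 m) or (horizontal distance between tin_2_mid and square_tray below 0.07 m and horizontal distance between tin_1_mid and round_tray below 0.07 m)) and angle between each of tin_1_mid, tin_2_mid's own z axis and vertical below 0.12 rad and height (world z) of each of tin_1_mid, tin_2_mid below 0.04 m and contact force between square_tray and anything else above 2.5 N and contact force between round_tray and anything else between 0.6 and 2.5 N); the robot touches nothing.
It fails at once if a tin is dropped or slammed into a tray (it comes down on the tray at over 0.6 m/s, as after a fall of about 20 mm) ((linear speed of tin_1 above 0.6 m/s and height (world z) of tin_1_mid below 0.055 m and (horizontal distance between tin_1_mid and square_tray below 0.09 m or horizontal distance between tin_1_mid and round_tray below 0.09 m)) or (linear speed of tin_2 above 0.6 m/s and height (world z) of tin_2_mid below 0.055 m and (horizontal distance between tin_2_mid and square_tray below 0.09 m or horizontal distance between tin_2_mid and round_tray below 0.09 m))).
It also fails if it takes over 54 s, if anything falls off the work surface, if the arm or the gripper's body presses on something with over 40 N, if the wrist force passes 120 N, or if a joint passes its speed limit or range.

## Working session

There is one attempt and no reset: what is moved stays moved. The work goes in short steps, Python scripts to look and compute and a tool call to move; the robot and the scene stay as the last step left them, time stands still between calls to the robot, and variables do not carry over. Pictures are saved under pics/ and viewed, at most 10 in all, crops included, and the job is handed in when it is done.

Besides the shell and the picture viewer there is one more tool, called after "Call:" as name([rows], argument=value, ...), one row to a line, values as JSON. servo_tool: Moves the arm, as the interface text tells. Its arguments: {"type":"object","properties":{"rows":{"type":"array"}},"required":["rows"]}

```bash
mkdir -p pics; cat > h.py <<'E'
import numpy as np, cv2
from bench import arm
def ray(p,u,v):
    K=np.array(p["intrinsics"]);D=np.array(p["D"],float);R=np.array(p["R"]);t=np.array(p["t"]).ravel()
    q=cv2.undistortPoints(np.array([[[u,v]]],float),K,D)[0,0]
    return -R.T@t, R.T@np.array([q[0],q[1],1])
def onplane(p,u,v,z):
    c,d=ray(p,u,v); return c+d*(z-c[2])/d[2]
def cross(r):
    A=sum(np.eye(3)-np.outer(d,d)/(d@d) for c,d in r);b=sum((np.eye(3)-np.outer(d,d)/(d@d))@c for c,d in r)
    return np.linalg.solve(A,b)
E
python3 - <<'E'
from h import *
a=arm.get_image("scene");b=arm.get_image("side")
np.savez("im.npz",a=a,b=b)
cv2.imwrite("pics/a.png",cv2.resize(a[:,:,::-1],(800,600)));cv2.imwrite("pics/b.png",cv2.resize(b[:,:,::-1],(800,600)))
s=arm.read_state();print(s)
for n in("scene","side"):
    p=arm.camera_params(n);print(n,ray(p,256,192))
E
```

```text
{'clock': 0.1, 'joints': array([-9.45399664e-01,  3.85428692e-01,  6.75302502e-03, -4.21234403e-04,
       -1.19402702e+00, -2.58619093e-01]), 'joint_vel': array([ 0.00080614, -0.0035959 ,  0.00405208,  0.00032015,  0.00135686,
        0.00010051]), 'joint_efforts': array([ 1.14255075e-03, -3.93319058e+01,  1.88929349e+01,  4.19800177e+00,
       -2.58468732e-03,  3.89273254e-06]), 'position': array([ 223.95887448, -582.9223698 ,  230.36009619]), 'ee_rot': array([-1.82286112e-01,  9.83245049e-01,  9.45313838e-04, -2.30771133e-04]), 'contact_force': array([-0.61568774,  0.23592214,  0.05774341]), 'wrist_torque': array([-0.0117856 ,  0.02285077,  0.00515243]), 'grasp_force': 0.0, 'gripper_width': 85.40777202635235}
scene (array([ 981.911845  , -171.26970934,  802.72022788]), array([-0.51267107,  0.19998994, -0.83507681]))
side (array([132.75805905, 583.31690954, 783.88488214]), array([ 0.3767085 , -0.58374735, -0.71932219]))
```

View pics/a.png

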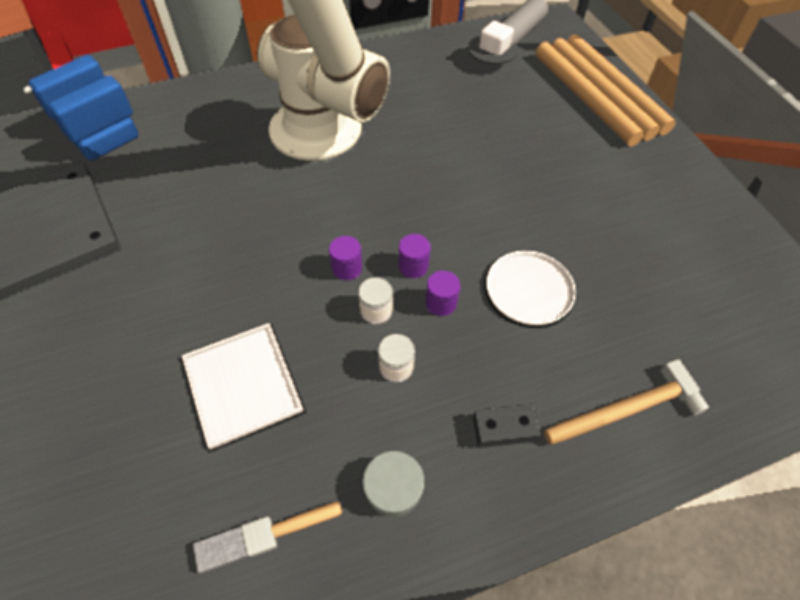

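View pics/b.png

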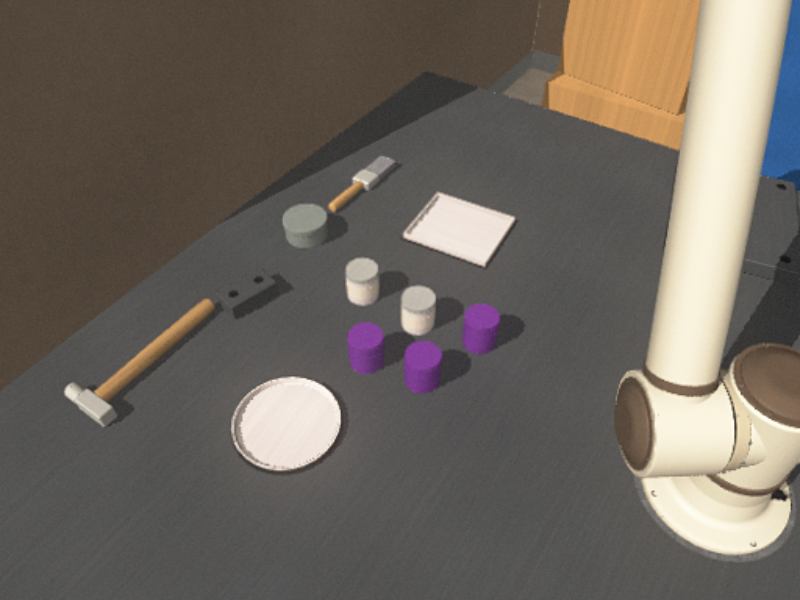

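The two views show the grey/white tins (lids at scene (376,288) and (397,347), side (418,297) and (362,269)), three purple decoys beside them, the rectangular tray at scene (242,384) / side (460,228), and the round tray at scene (531,288) / side (287,423).

```bash
python3 - <<'E'
from h import *
d=np.load("im.npz");P={k:arm.camera_params(n) for k,n in(("a","scene"),("b","side"))}
def blob(k,u,v):
    im=d[k].astype(int);m=((im.min(2)>95)&(im.max(2)-im.min(2)<60)).astype(np.uint8)
    m=cv2.morphologyEx(m,cv2.MORPH_CLOSE,np.ones((3,3)))
    n,l,s,c=cv2.connectedComponentsWithStats(m)
    i=l[int(v*.64),int(u*.64)];M=(l==i).astype(np.uint8)
    return max(cv2.findContours(M,0,1)[0],key=cv2.contourArea)[:,0].astype(float),s[i],c[i]
for nm,pa,pb in(("t1",(376,300),(418,310)),("t2",(397,358),(362,285)),("sq",(242,384),(460,228)),("ro",(531,288),(287,423))):
    for k,q in(("a",pa),("b",pb)):
        c,s,ce=blob(k,*q);print(nm,k,s,i:=blob and ce)
        if nm in("sq","ro"):
            W=np.array([onplane(P[k],*x,12)[:2] for x in c]).astype(np.float32)
            print(cv2.minAreaRect(W), cv2.minEnclosingCircle(W))
        else:
            h=cv2.convexHull(c.astype(np.float32))
for nm,pa,pb in(("lid1",(376,287.5),(418.5,298)),("lid2",(397,347.5),(362,269)),("sq",(242,384),(460,228)),("ro",(531,288),(287,423))):
    f=lambda q:((q[0]+.5)*.64-.5,(q[1]+.5)*.64-.5)
    print(nm,cross([ray(P["a"],*f(pa)),ray(P["b"],*f(pb))]))
for q in((346,245),(415,244),(444,281)):
    print("purple",onplane(P["a"],q[0]*.64,q[1]*.64,60)[:2])
E
```

```text
t1 a [229 177  23  31 592] [240.4527027  191.55574324]
t1 b [256 182  23  33 644] [266.71428571 197.90993789]
t2 a [242 213  24  32 643] [253.74027994 228.26749611]
t2 b [220 164  22  32 591] [231.03891709 179.55499154]
sq a [ 116  206   78   82 4000] [153.607  246.0455]
((555.3740844726562, -270.78167724609375), (175.26341247558594, 150.70095825195312), 4.783151149749756) ((555.3451538085938, -270.23443603515625), 112.85926055908203)
sq b [ 257  122   73   49 2037] [293.56062838 145.61659303]
((552.1888427734375, -266.8731689453125), (172.52684020996094, 163.22323608398438), 5.129302501678467) ((552.0514526367188, -267.79150390625), 116.8776626586914)
ro a [ 311  160   58   48 2195] [339.69476082 183.42642369]
((544.177734375, 246.2890625), (160.0734405517578, 157.72140502929688), 70.31261444091797) ((543.578369140625, 246.2493896484375), 81.45549774169922)
ro b [ 147  239   71   63 3330] [182.47477477 270.56456456]
((542.6826782226562, 246.11802673339844), (155.099609375, 157.0006103515625), 13.432147979736328) ((546.0591430664062, 244.29302978515625), 83.49113464355469)
lid1 [489.99344531 -22.71691976  61.65504548]
lid2 [604.54168896 -28.50732929  59.49414202]
sq [ 553.5807154  -272.1908675     2.05610983]
ro [543.37848985 246.27768222   3.795756  ]
purple [387.93643025 -42.12881087]
purple [425.60415044  71.00806957]
purple [514.99152916  88.21505632]
```

```bash
cat >> h.py <<'E'
from scipy.spatial.transform import Rotation as Ro
def go(x,y,z):
    s=arm.read_state();R=Ro.from_quat(s["ee_rot"]).as_matrix()
    print(round(s["clock"],2),"pos",s["position"].round(1),"tooly",R[:,1].round(3),"delta",(R.T@(np.array([x,y,z])-s["position"])).round(1),"F",s["contact_force"].round(2))
E
python3 -c "
from h import *
go(490,-22.7,150)"
```

```text
0.1 pos [ 224.  -582.9  230.4] tooly [-0.358  0.934  0.002] delta [-449.2  427.5   81.1] F [-0.62  0.24  0.06]
```

Call:
servo_tool([
  [[85, -225, 214, 20, 0, 0, 0], [85, -449, 428, 40, 0, 0, 0], [85, -449, 428, 81, 0, 0, 0], [85, -449, 428, 81, 0, 0, 0], [85, -449, 428, 81, 0, 0, 0], [85, -449, 428, 81, 0, 0, 0], [85, -449, 428, 81, 0, 0, 0], [85, -449, 428, 81, 0, 0, 0], [85, -449, 428, 81, 0, 0, 0], [85, -449, 428, 81, 0, 0, 0]],
])

```text
clock: 1.35
position: [489.8, -21.6, 150.1]
ee_rot: [-0.183, 0.983, -0.0, -0.0]
contact_force: [0.7, 0.2, 1.1]
gripper_width: 84.9
grasp_force: 0.0
```

```bash
python3 - <<'E'
from h import *
p=arm.camera_params("wrist");a=arm.get_image("wrist");np.savez("w.npz",a=a)
cv2.imwrite("pics/w1.png",a[:,:,::-1])
def proj(X): return cv2.projectPoints(np.array([X],float),cv2.Rodrigues(np.array(p["R"]))[0],np.array(p["t"],float),np.array(p["intrinsics"]),np.array(p["D"],float))[0].ravel().round(0)
print(proj([490,-22.7,60]),proj([604.5,-28.5,60]))
go(490,-22.7,18)
E
```

```text
[259. 197.] [206. 311.]
1.4 pos [493.2 -16.9 149.2] tooly [-0.364  0.931 -0.   ] delta [  5.4  -4.2 131.2] F [2.16 2.76 0.26]
```

View pics/w1.png

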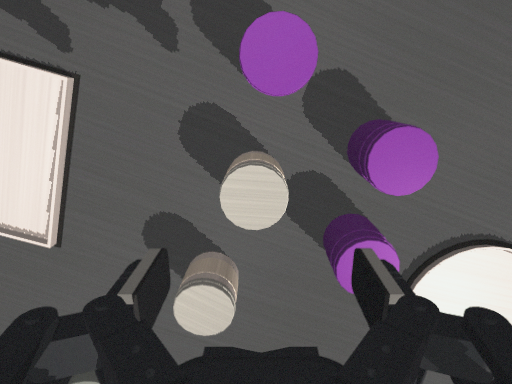

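The wrist view shows tin 1's lid at (254,197) and tin 2's lid at (205,310), close to where I projected them. The arm was still settling, so I'll take a fresh look to correct.

Call:
servo_tool([
  [[85, 0, 0, 0, 0, 0, 0], [85, 0, 0, 0, 0, 0, 0], [85, 0, 0, 0, 0, 0, 0]],
])

```text
clock: 1.78
position: [488.9, -24.7, 150.6]
ee_rot: [-0.181, 0.983, 0.0, 0.0]
contact_force: [-0.5, -0.3, -0.1]
gripper_width: 84.7
grasp_force: 0.0
```

```bash
python3 - <<'E'
from h import *
p=arm.camera_params("wrist");a=arm.get_image("wrist")
g=a.astype(int);m=((g.min(2)>165)&(g.max(2)-g.min(2)<60)).astype(np.uint8)
print(a[197,254],a[160,250])
n,l,s,c=cv2.connectedComponentsWithStats(m)
for u,v in((254,200),(205,310)):
    i=l[v,u];print(s[i],c[i],onplane(p,*(s[i][:2]+s[i][2:4]/2-.5),60).round(1),onplane(p,*c[i],60).round(1))
go(490,-22.7,18)
E
```

```text
[200 192 180] [123 113 103]
[ 223  168   69   64 3389] [257.02744172 199.28415462] [491.8 -26.3  60. ] [491.6 -26.3  60. ]
[ 177  287   60   50 2295] [206.77385621 311.53638344] [604.6 -31.   60. ] [604.5 -30.7  60. ]
1.82 pos [489.  -24.7 150.7] tooly [-0.357  0.934 -0.   ] delta [ -1.6   1.5 132.7] F [ 0.44 -0.39  0.03]
```

Call:
servo_tool([
  [[85, 0, -1, 30, 0, 0, 0], [85, 0, -1, 60, 0, 0, 0], [85, 0, -1, 90, 0, 0, 0], [85, 0, -1, 115, 0, 0, 0], [85, 0, -1, 132, 0, 0, 0], [85, 0, -1, 132, 0, 0, 0], [85, 0, -1, 132, 0, 0, 0], [85, 0, -1, 132, 0, 0, 0]],
])

```text
clock: 2.82
position: [490.4, -24.6, 19.4]
ee_rot: [-0.182, 0.983, 0.0, 0.001]
contact_force: [0.2, -0.1, 0.0]
gripper_width: 84.9
grasp_force: 0.0
```

Call:
servo_tool([
  [[65, 0, 0, 0, 0, 0, 0], [50, 0, 0, 0, 0, 0, 0], [45, 0, 0, 0, 0, 0, 0], [45, 0, 0, 0, 0, 0, 0], [45, 0, 0, 0, 0, 0, 0], [45, 0, 0, 0, 0, 0, 0], [45, 0, 0, 0, 0, 0, 0], [45, 0, 0, 0, 0, 0, 0]],
])

```text
clock: 3.82
position: [490.3, -24.5, 19.2]
ee_rot: [-0.183, 0.983, -0.0, 0.001]
contact_force: [-1.8, -1.2, 5.7]
gripper_width: 52.4
grasp_force: 62.4
```

Call:
servo_tool([
  [[45, 0, 0, -15, 0, 0, 0], [45, 0, 0, -35, 0, 0, 0], [45, 0, 0, -60, 0, 0, 0], [45, 0, 0, -80, 0, 0, 0], [45, 0, 0, -90, 0, 0, 0], [45, 0, 0, -90, 0, 0, 0], [45, 0, 0, -90, 0, 0, 0], [45, 0, 0, -90, 0, 0, 0], [45, 0, 0, -90, 0, 0, 0], [45, 0, 0, -90, 0, 0, 0]],
])

```text
clock: 5.08
position: [489.7, -24.6, 108.2]
ee_rot: [-0.182, 0.983, -0.0, -0.0]
contact_force: [0.3, 0.8, -1.5]
gripper_width: 52.8
grasp_force: 62.8
```

Call:
servo_tool([
  [[45, 0, 0, 0, 0, 0, 0], [45, 0, 0, 0, 0, 0, 0]],
])

```text
clock: 5.32
position: [489.8, -24.6, 108.4]
ee_rot: [-0.182, 0.983, -0.0, -0.0]
contact_force: [-0.6, 0.1, -1.7]
gripper_width: 52.7
grasp_force: 62.8
```

Call:
servo_tool([
  [[45, 0, 0, 0, 0, 0, 0]],
])

```text
clock: 5.45
position: [489.7, -24.6, 108.5]
ee_rot: [-0.182, 0.983, 0.0, -0.0]
contact_force: [-0.9, 0.1, -0.9]
gripper_width: 52.7
grasp_force: 62.8
```

```bash
python3 -c "
from h import *
go(554,-270,109)
go(543.5,246,109)"
```

```text
5.45 pos [489.7 -24.6 108.5] tooly [-0.359  0.933  0.   ] delta [  28.  -252.1   -0.5] F [-0.94  0.1  -0.89]
5.45 pos [489.7 -24.6 108.5] tooly [-0.359  0.933  0.   ] delta [-147.2  233.3   -0.5] F [-0.94  0.1  -0.89]
```

Tin 1 weighs about 1.3 N, so it is the empty one. It goes to the round tray.

Call:
servo_tool([
  [[45, -15, 23, 0, 0, 0, 0], [45, -35, 56, 0, 0, 0, 0], [45, -60, 95, 0, 0, 0, 0], [45, -85, 135, 0, 0, 0, 0], [45, -110, 175, 0, 0, 0, 0], [45, -130, 206, 0, 0, 0, 0], [45, -142, 225, 0, 0, 0, 0], [45, -147, 233, 0, 0, 0, 0], [45, -147, 233, 0, 0, 0, 0], [45, -147, 233, 0, 0, 0, 0]],
])

```text
clock: 6.7
position: [543.1, 244.4, 108.4]
ee_rot: [-0.182, 0.983, -0.0, -0.0]
contact_force: [-0.4, 0.2, -0.8]
gripper_width: 52.3
grasp_force: 63.0
```

Call:
servo_tool([
  [[45, 0, 0, 0, 0, 0, 0], [45, 0, 0, 15, 0, 0, 0], [45, 0, 0, 35, 0, 0, 0], [45, 0, 0, 55, 0, 0, 0], [45, 0, 0, 65, 0, 0, 0], [45, 0, 0, 70, 0, 0, 0], [45, 0, 0, 73, 0, 0, 0], [45, 0, 0, 75, 0, 0, 0], [45, 0, 0, 75, 0, 0, 0], [45, 0, 0, 75, 0, 0, 0]],
])

```text
clock: 7.95
position: [543.6, 245.8, 33.8]
ee_rot: [-0.182, 0.983, 0.0, 0.0]
contact_force: [0.8, 0.5, -1.0]
gripper_width: 52.7
grasp_force: 63.0
```

```bash
python3 - <<'E'
from h import *
go(543.5,246,22)
a=arm.get_image("side");cv2.imwrite("pics/s2.png",cv2.resize(a[190:350,80:300,::-1],(660,480)))
E
```

```text
7.95 pos [543.6 245.8  33.8] tooly [-0.359  0.933  0.   ] delta [ 0.   0.3 11.8] F [ 0.77  0.54 -0.98]
```

View pics/s2.png

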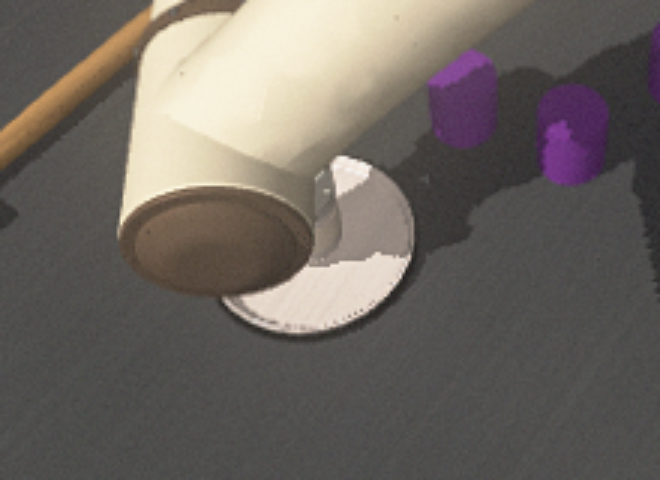

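The arm mostly hides the tin, but what shows of it (about (325,240) in the crop) is over the tray. I'll lower slowly until the force shows contact.

Call:
servo_tool([
  [[45, 0, 0, 2, 0, 0, 0], [45, 0, 0, 4, 0, 0, 0], [45, 0, 0, 6, 0, 0, 0], [45, 0, 0, 8, 0, 0, 0], [45, 0, 0, 9.5, 0, 0, 0], [45, 0, 0, 10.5, 0, 0, 0], [45, 0, 0, 10.5, 0, 0, 0], [45, 0, 0, 10.5, 0, 0, 0]],
])

```text
clock: 9.0
position: [543.5, 245.7, 23.0]
ee_rot: [-0.182, 0.983, 0.0, 0.0]
contact_force: [-0.2, 0.5, -1.1]
gripper_width: 52.5
grasp_force: 63.0
```

Call:
servo_tool([
  [[45, 0, 0, 1, 0, 0, 0], [45, 0, 0, 1, 0, 0, 0], [45, 0, 0, 1, 0, 0, 0]],
])

```text
clock: 9.38
position: [543.6, 245.7, 22.3]
ee_rot: [-0.182, 0.983, 0.0, 0.0]
contact_force: [-0.7, 0.1, 2.7]
gripper_width: 52.3
grasp_force: 63.0
```

Contact (+2.7 N). Release and rise.

Call:
servo_tool([
  [[56, 0, 0, 0, 0, 0, 0], [65, 0, 0, 0, 0, 0, 0], [75, 0, 0, 0, 0, 0, 0], [85, 0, 0, 0, 0, 0, 0], [85, 0, 0, 0, 0, 0, 0], [85, 0, 0, 0, 0, 0, 0], [85, 0, 0, -20, 0, 0, 0], [85, 0, 0, -60, 0, 0, 0], [85, 0, 0, -110, 0, 0, 0], [85, 0, 0, -130, 0, 0, 0]],
])

```text
clock: 10.62
position: [544.7, 246.5, 155.5]
ee_rot: [-0.183, 0.983, 0.001, 0.003]
contact_force: [-0.4, 0.3, 0.5]
gripper_width: 84.7
grasp_force: 0.0
```

```bash
python3 -c "
from h import *
go(604.5,-30,150)"
```

```text
10.62 pos [544.7 246.5 155.5] tooly [-0.359  0.933  0.001] delta [  43.5 -279.5    5. ] F [-0.41  0.34  0.53]
```

Call:
servo_tool([
  [[85, 6, -40, 0, 0, 0, 0], [85, 15, -100, 0, 0, 0, 0], [85, 24, -160, 0, 0, 0, 0], [85, 33, -220, 0, 0, 0, 0], [85, 39, -260, 0, 0, 0, 0], [85, 42, -279, 0, 0, 0, 0], [85, 42, -279, 0, 0, 0, 0], [85, 42, -279, 0, 0, 0, 0], [85, 42, -279, 0, 0, 0, 0], [85, 42, -279, 0, 0, 0, 0]],
])

```text
clock: 11.88
position: [604.2, -28.9, 152.0]
ee_rot: [-0.183, 0.983, 0.0, 0.0]
contact_force: [1.0, -0.4, 0.1]
gripper_width: 84.7
grasp_force: 0.0
```

Call:
servo_tool([
  [[85, 0, 0, 0, 0, 0, 0], [85, 0, 0, 0, 0, 0, 0], [85, 0, 0, 0, 0, 0, 0], [85, 0, 0, 0, 0, 0, 0]],
])

```text
clock: 12.38
position: [604.3, -29.9, 152.0]
ee_rot: [-0.182, 0.983, 0.0, 0.0]
contact_force: [0.1, 0.3, -0.1]
gripper_width: 85.5
grasp_force: 0.0
```

```bash
python3 - <<'E'
from h import *
p=arm.camera_params("wrist");a=arm.get_image("wrist");b=arm.get_image("side")
f=np.zeros((384,800,3),np.uint8);f[:,:512]=a;f[:160,520:740]=b[190:350,80:300]
cv2.imwrite("pics/w2.png",f[:,:,::-1])
g=a.astype(int);m=((g.min(2)>165)&(g.max(2)-g.min(2)<60)).astype(np.uint8)
n,l,s,c=cv2.connectedComponentsWithStats(m)
for i in range(1,n):
    if s[i][4]>800: print(s[i],onplane(p,*c[i],60).round(1),onplane(p,*c[i],3).round(1))
go(604.5,-30,19)
E
```

```text
[   0    0   93  131 8506] [ 568.8 -204.7   60. ] [ 577.9 -240.6    3. ]
[  0   8  99 135 920] [ 578.7 -181.5   60. ] [ 590.2 -211.8    3. ]
[ 226  165   67   65 3383] [605.  -30.7  60. ] [622.9 -24.2   3. ]
[ 466  171   46  117 2779] [572.1 159.   60. ] [581.9 211.8   3. ]
12.47 pos [604.3 -29.9 151.9] tooly [-0.359  0.934  0.   ] delta [ -0.2  -0.2 132.9] F [-0.13 -0.09 -0.1 ]
```

View pics/w2.png

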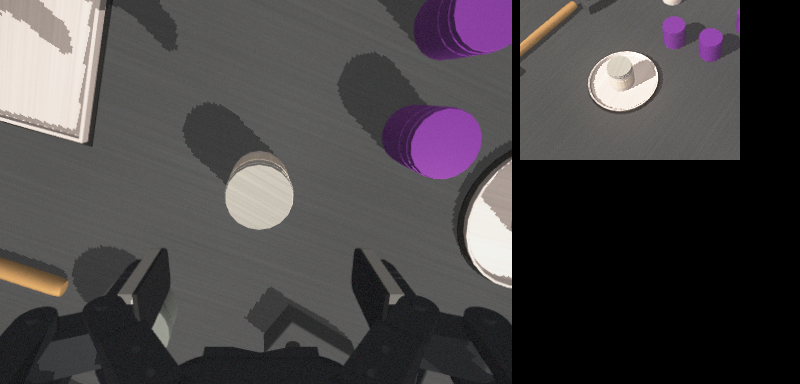

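Tin 1 stands upright, centred in the round tray (inset, (621,75)). Tin 2's lid is at (259,197) in the wrist view, which puts it at (605,-30.7) mm, directly under the gripper. Next I go down and grasp.

Call:
servo_tool([
  [[85, 0, 0, 30, 0, 0, 0], [85, 0, 0, 60, 0, 0, 0], [85, 0, 0, 90, 0, 0, 0], [85, 0, 0, 115, 0, 0, 0], [85, 0, 0, 133, 0, 0, 0], [85, 0, 0, 133, 0, 0, 0], [85, 0, 0, 133, 0, 0, 0], [85, 0, 0, 133, 0, 0, 0]],
])

```text
clock: 13.48
position: [605.0, -29.8, 20.1]
ee_rot: [-0.182, 0.983, -0.0, 0.001]
contact_force: [-0.3, -0.7, -0.4]
gripper_width: 85.0
grasp_force: 0.0
```

Call:
servo_tool([
  [[65, 0, 0, 0, 0, 0, 0], [50, 0, 0, 0, 0, 0, 0], [45, 0, 0, 0, 0, 0, 0], [45, 0, 0, 0, 0, 0, 0], [45, 0, 0, 0, 0, 0, 0], [45, 0, 0, 0, 0, 0, 0], [45, 0, 0, 0, 0, 0, 0], [45, 0, 0, 0, 0, 0, 0]],
])

```text
clock: 14.48
position: [605.0, -30.1, 20.0]
ee_rot: [-0.183, 0.983, -0.0, 0.001]
contact_force: [-0.9, -1.3, 5.8]
gripper_width: 52.8
grasp_force: 63.8
```

Call:
servo_tool([
  [[45, 0, 0, -15, 0, 0, 0], [45, 0, 0, -35, 0, 0, 0], [45, 0, 0, -60, 0, 0, 0], [45, 0, 0, -80, 0, 0, 0], [45, 0, 0, -90, 0, 0, 0], [45, 0, 0, -90, 0, 0, 0], [45, 0, 0, -90, 0, 0, 0], [45, 0, 0, -90, 0, 0, 0], [45, 0, 0, -90, 0, 0, 0], [45, 0, 0, -90, 0, 0, 0]],
])

```text
clock: 15.72
position: [604.2, -29.9, 108.6]
ee_rot: [-0.182, 0.983, 0.0, -0.0]
contact_force: [-1.2, -0.8, -4.6]
gripper_width: 52.8
grasp_force: 63.9
```

Call:
servo_tool([
  [[45, 0, 0, 0, 0, 0, 0], [45, 0, 0, 0, 0, 0, 0]],
])

```text
clock: 15.98
position: [604.3, -29.9, 109.0]
ee_rot: [-0.182, 0.983, 0.0, 0.0]
contact_force: [0.3, 0.1, -4.7]
gripper_width: 52.5
grasp_force: 63.9
```

```bash
python3 -c "
from h import *
go(554,-270,109)"
```

```text
15.97 pos [604.3 -29.9 109. ] tooly [-0.359  0.933  0.   ] delta [ 133.1 -206.1   -0. ] F [ 0.31  0.14 -4.7 ]
```

Tin 2 reads 4.7 N, so it is full. It goes to the rectangular tray.

Call:
servo_tool([
  [[45, 14, -21, 0, 0, 0, 0], [45, 34, -52, 0, 0, 0, 0], [45, 58, -90, 0, 0, 0, 0], [45, 82, -127, 0, 0, 0, 0], [45, 104, -161, 0, 0, 0, 0], [45, 120, -186, 0, 0, 0, 0], [45, 129, -200, 0, 0, 0, 0], [45, 133, -206, 0, 0, 0, 0], [45, 133, -206, 0, 0, 0, 0], [45, 133, -206, 0, 0, 0, 0]],
])

```text
clock: 17.23
position: [554.3, -269.0, 109.0]
ee_rot: [-0.183, 0.983, 0.0, 0.0]
contact_force: [-0.7, 0.2, -3.8]
gripper_width: 52.4
grasp_force: 64.0
```

Call:
servo_tool([
  [[45, 0, 0, 0, 0, 0, 0], [45, 0, 0, 15, 0, 0, 0], [45, 0, 0, 35, 0, 0, 0], [45, 0, 0, 55, 0, 0, 0], [45, 0, 0, 65, 0, 0, 0], [45, 0, 0, 70, 0, 0, 0], [45, 0, 0, 73, 0, 0, 0], [45, 0, 0, 75, 0, 0, 0], [45, 0, 0, 75, 0, 0, 0], [45, 0, 0, 75, 0, 0, 0]],
])

```text
clock: 18.48
position: [554.2, -270.0, 34.4]
ee_rot: [-0.182, 0.983, -0.0, 0.0]
contact_force: [-0.0, -0.7, -4.2]
gripper_width: 52.7
grasp_force: 64.0
```

Call:
servo_tool([
  [[45, 0, 0, 2, 0, 0, 0], [45, 0, 0, 4, 0, 0, 0], [45, 0, 0, 6, 0, 0, 0], [45, 0, 0, 8, 0, 0, 0], [45, 0, 0, 9.5, 0, 0, 0], [45, 0, 0, 10, 0, 0, 0], [45, 0, 0, 10, 0, 0, 0], [45, 0, 0, 10, 0, 0, 0]],
])

```text
clock: 19.48
position: [554.1, -269.9, 24.0]
ee_rot: [-0.182, 0.983, -0.0, 0.0]
contact_force: [-0.4, -1.0, -4.4]
gripper_width: 52.9
grasp_force: 64.0
```

Call:
servo_tool([
  [[45, 0, 0, 1, 0, 0, 0], [45, 0, 0, 1, 0, 0, 0], [45, 0, 0, 1, 0, 0, 0]],
])

```text
clock: 19.85
position: [554.1, -269.9, 23.1]
ee_rot: [-0.182, 0.983, -0.0, 0.0]
contact_force: [0.3, 0.0, -3.0]
gripper_width: 52.9
grasp_force: 64.1
```

Contact is starting. One more mm, then release and rise.

Call:
servo_tool([
  [[45, 0, 0, 0.7, 0, 0, 0], [45, 0, 0, 0.7, 0, 0, 0], [45, 0, 0, 0.7, 0, 0, 0]],
])

```text
clock: 20.23
position: [554.2, -269.9, 23.0]
ee_rot: [-0.182, 0.983, -0.0, 0.0]
contact_force: [-2.4, 1.7, 4.1]
gripper_width: 52.6
grasp_force: 64.6
```

Call:
servo_tool([
  [[56, 0, 0, 0, 0, 0, 0], [65, 0, 0, 0, 0, 0, 0], [75, 0, 0, 0, 0, 0, 0], [85, 0, 0, 0, 0, 0, 0], [85, 0, 0, 0, 0, 0, 0], [85, 0, 0, 0, 0, 0, 0], [85, 0, 0, -20, 0, 0, 0], [85, 0, 0, -60, 0, 0, 0], [85, 0, 0, -110, 0, 0, 0], [85, 0, 0, -150, 0, 0, 0]],
])

```text
clock: 21.48
position: [554.3, -270.0, 174.4]
ee_rot: [-0.182, 0.983, -0.0, 0.001]
contact_force: [0.4, -0.4, -0.8]
gripper_width: 84.9
grasp_force: 0.0
```

Call:
servo_tool([
  [[85, 0, 0, -40, 0, 0, 0], [85, 0, 0, -40, 0, 0, 0], [85, 0, 0, -40, 0, 0, 0], [85, 0, 0, -40, 0, 0, 0]],
])

```text
clock: 21.98
position: [553.3, -269.6, 210.7]
ee_rot: [-0.182, 0.983, 0.001, -0.001]
contact_force: [-0.2, 0.0, -0.3]
gripper_width: 85.4
grasp_force: 0.0
```

```bash
python3 - <<'E'
from h import *
a=arm.get_image("wrist");b=arm.get_image("side")
f=np.vstack([a[:300],b[:300]])
cv2.imwrite("pics/end.png",f[:,:,::-1])
E
```

```text
(no output)
```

View pics/end.png

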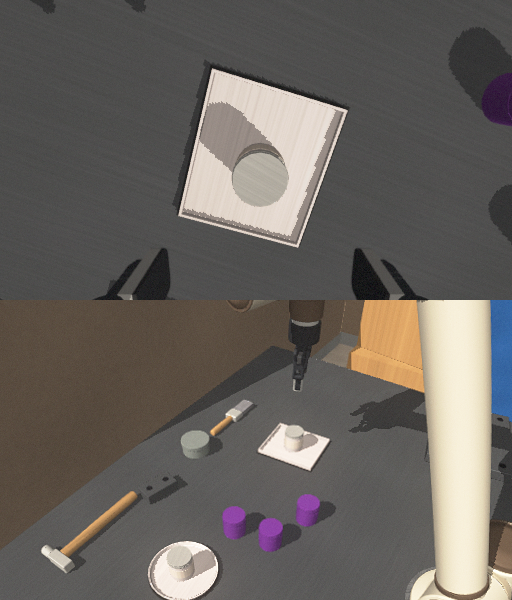

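Both tins stand upright near their tray centres (wrist view (260,178); side view (293,438) and (180,562)), and the gripper is clear of everything.

```bash
python3 -c "
from bench import arm
print(arm.job_done())"
```

```text
the job is handed in; nothing more can be done
None
```

I set the full tin (tin 2, about 4.7 N) in the rectangular tray and the empty tin (tin 1, about 1.3 N) in the round tray, both standing upright in the last pictures, and handed the job in at about 22 s; no verdict came back.

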